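# Blow the dust out of a heat sink at the duster can

## Task

The finned aluminium heat sink is full of dust: set it fins up in the middle of the slatted rest of the dust tray, its channels in line with the jet of the clamped duster can, let go, then with the fingertips press the can's spray cap right down for a moment (half a second is enough) and let it spring back up. Then lay the clean heat sink, fins up, flat inside the black parts tray and let go. Press the cap only while the heat sink is in its place on the rest, set the heat sink down without dropping it, and leave the other things where they stand.

Things in the scene. Friction and masses are not known exactly. Their poses are not given: they have to be found in the camera images.
- heatsink: Loose bare-aluminium extruded heat sink, 90 mm long (its x), 50 mm wide (y), 45 mm high, about 0.26 kg (varies): a 9 mm base plate with 7 upright fins along x, the outer ones flush with the long sides, so it is gripped across y (50 mm). Same turned half round. Starts fins up on the bench. Origin: centre of its underside, z up.
- stand: Fixed blow-off stand; origin on the bench under the rest's centre, x from the rest towards the can, z up. Steel dust tray 200 x 150 mm (rim 12 mm high) round the rest. Behind: aluminium frame, uprights at x 224, y +-110 mm, 310 mm high; feet 20 mm high at y +-110, x 60 to 290 mm. In it a white duster can (45 mm thick) is clamped, leaning 40 degrees towards the rest, jet aimed at its middle.
- rest (a point): Centre of the top of the slatted rest, fixed, 16 mm above the bench: five dark steel bars, 130 mm long along x, 70 mm over all in y. Axes as stand: the jet runs along its x, so the heat sink's long side must lie along x.
- cap_top (a point): Centre of the flat top of the can's round black spray cap (34 mm diameter; the pad on its top 25 mm), cap up: 166 mm above the bench, 130 mm along the stand's x from the rest's centre. Its z axis is the can's axis, out of the cap, 40 degrees from vertical, leaning towards the rest; its y is the stand's y. It moves along -z when pressed.
- light_bar (a point): Middle of the underside of the stand's fixed white light bar, 250 mm long along the stand's y, 30 mm deep in x, 20 mm thick, 267 mm above the bench, just behind and above the cap (its front edge 20 mm past cap_top along the stand's x): too low for a gripper to come straight down on the cap, so come with the tool tilted 30 to 45 degrees, in line with the can.
- cap (a joint): Travel of the spray cap along the can's axis, m: 0 = up, 0.007 = fully down (hard stop). Sprung: it starts to move at about 3 N and takes 8 N fully down; springs back when let go.
- parts_tray: Fixed low black plastic parts tray with a dark rubber floor, 200 mm (its x) by 150 mm (y) outside, rim 16 mm high, walls and floor 3 mm thick. Origin: centre of its underside on the bench, z up.
- transformer: Loose bystander: mains transformer, dark iron core 74 x 24 x 62 mm high with a pale winding 48 x 56 mm round it, two steel lugs at the foot (98 mm over all). Origin: centre of its underside.
- jar: Loose bystander: white plastic jar, 58 mm diameter, 92 mm high. Origin: centre of its underside.
- solder_reel: Loose bystander: reel of solder standing on end, 64 mm diameter, 58 mm high. Origin: centre of its underside.
- multimeter: Loose bystander: yellow multimeter lying on its back, 75 mm (its x) by 145 mm (y), 34 mm thick (knob top at 43 mm). Origin: centre of its underside.
- screwdriver: Loose bystander: screwdriver lying along its x, 190 mm long, red handle (26 mm thick) to -x. Origin: under the middle of its length.
- tape_roll: Loose bystander: roll of black tape lying flat, 90 mm diameter, 19 mm high. Origin: centre of its underside.
Mind the look-alikes: they are no part of the job. Leave any red look-alike of the heatsink alone.

How it is judged:
On the way, in this order (a step that is already met when the one before it is completed fails the run):
1. the heat sink stands fins up in the middle of the slatted rest (centre within 30 mm along and 18 mm across, fins within 0.2 rad of the stand's x), released (x of heatsink in the frame of rest between -0.03 and 0.03 m and y of heatsink in the frame of rest between -0.018 and 0.018 m and z of heatsink in the frame of rest between -0.006 and 0.006 m and angle between the x axis of heatsink and the x axis of rest, either way round below 0.2 rad and angle between heatsink's own z axis and vertical below 0.08 rad and contact force between the fingers and heatsink below 0.2 N and linear speed of heatsink below 0.02 m/s), for 0.2 s.
2. with the heat sink there, the fingers hold the spray cap down (at least 5 of its 7 mm) for 0.3 s (x of heatsink in the frame of rest between -0.03 and 0.03 m and y of heatsink in the frame of rest between -0.018 and 0.018 m and z of heatsink in the frame of rest between -0.006 and 0.006 m and angle between the x axis of heatsink and the x axis of rest, either way round below 0.2 rad and angle between heatsink's own z axis and vertical below 0.08 rad and value of joint cap above 0.005 m and contact force between the fingers and stand above 1 N), for 0.3 s.
3. the cap has sprung back up (value of joint cap below 0.0015 m), for 0.1 s.
At the end, for the whole second after the job is handed in: The heat sink lies flat on the floor of the parts tray (not on its rim), fins up within 0.06 rad, released and at rest, and the spray cap is back up (under 1.5 mm) (x of heatsink in the frame of parts_tray between -0.07 and 0.07 m and y of heatsink in the frame of parts_tray between -0.06 and 0.06 m and z of heatsink in the frame of parts_tray between -0.002 and 0.008 m and angle between heatsink's own z axis and vertical below 0.06 rad and value of joint cap below 0.0015 m and contact force between the fingers and heatsink below 0.2 N and linear speed of heatsink below 0.02 m/s); the robot touches nothing.
It fails at once if the spray cap is pressed (over 3 mm) while the heat sink is not in its place on the rest (value of joint cap above 0.003 m and not (x of heatsink in the frame of rest between -0.03 and 0.03 m and y of heatsink in the frame of rest between -0.018 and 0.018 m and z of heatsink in the frame of rest between -0.006 and 0.006 m and angle between the x axis of heatsink and the x axis of rest, either way round below 0.2 rad and angle between heatsink's own z axis and vertical below 0.08 rad)).
It fails at once if the heat sink is dropped from more than about 15 mm (falls faster than 0.55 m/s with no finger on it) (linear speed of heatsink above 0.55 m/s and contact force between the fingers and heatsink below 0.1 N).
It fails at once if a bystander is pushed more than 25 mm or tipped over (distance of any of transformer, jar, solder_reel, multimeter, screwdriver, tape_roll from where it was at the start of the episode above 0.025 m or angle between any of transformer, jar, solder_reel, multimeter, tape_roll's own z axis and vertical above 0.5 rad).
It also fails if it takes over 72 s, if anything falls off the work surface, if the arm or the gripper's body presses on something with over 40 N, if the wrist force passes 120 N, or if a joint passes its speed limit or range.

## Robot

A 6-joint arm with a two-finger parallel gripper is mounted at the origin on the work surface. World frame = base frame: x ahead of the robot, y to its left, z up, the work surface at z = 0. Lengths are in m, angles in rad, forces in N, time in s.
With the tool pointing down it reaches from about 0.3 to 0.775 m from the base axis. Payload 14.6 kg.
Tool frame: the origin (TCP) lies on the centre line of the jaws, within the pads' length; the fingertips stand 19 mm ahead of it and the grasp point (between the pads) is the TCP; z points along the fingers, y is the direction in which the jaws open and shut (so a half turn about z gives the same grasp; the last joint's range is limited). The gripper opens to 94 mm and grips with 3 to 60 N. Pads are 16 mm wide; open, the fingers measure 119 mm over their backs; the gripper's body (75 mm by 177 mm) begins 78 mm behind the grasp point.
Start: joints at [-1.398, 0.3, 1.521, -0, 1.321, -0.067], TCP at [0.131, -0.534, 0.224] pointing down, gripper open.
Joint ranges: [-3.03, 3.03], [-0.79, 2.21], [0.23, 2.52], [-1.04, 4.18], [0, 3.07], [-2.55, 2.55]. Speed limits (rad/s): [2.22, 2.22, 2.57, 3.14, 3.14, 3.14].

## Interface

Orientations are given as [roll, pitch, yaw] about the fixed x, y, z axes, in that order (R = Rz(yaw) Ry(pitch) Rx(roll)).
In Python, from station import ctrl gives the robot as it stands. The module is installed in compiled form; this text tells all that it offers.
- The arm moves only by the shell command python3 -m creep 'ROWS' [FORCE]. ROWS is a JSON object of lists of equal length, an entry for each row: "translation": the shift along the world's x, y, z in mm, a list of three; "yaw": the turn about the world's z in rad; "gripper": the closure in counts, from 0 (fully open) to 255 (shut). A call has 1 to 5 rows; each row is the pose to reach, as a shift and turn from the pose measured when the call began; what a row does not reach only later rows make up. A row lasts 1/12 s, in which the tool goes at most 41.7 mm and 7.16 degrees, less where a joint would pass 70% of its speed; a pose out of reach is approached as far as the arm can. A call with a gripper value outside its range is refused whole. The fingers move at their own pace and stop on an object; FORCE is the grip in N (left out, the last holds). Time passes only in rows, so rows that repeat a pose let the fingers close. It gives the time, the measured TCP pose, the force and the opening at its end, in the units of the state.
- ctrl.get_obs(): the state, without advancing time (a new reading comes with each control period).
- ctrl.camera(name): name is "side" or "top" or "wrist"; returns a dict with "pixels" (384x512x3 uint8, red, green, blue), "depth" (384x512 float32, m along the optical axis (not along the pixel's ray), 0 where there is no reading), "fx", "fy", "cx", "cy" (pixels), "dist" ([k1, k2, p1, p2, k3] as OpenCV has them; the pictures are not rectified), "R" (3x3) and "t" (3): a world point X has camera coordinates R X + t; the wrist camera has in their place "tool_from_camera" (4x4, takes a point from camera to tool coordinates, whose origin is the TCP and whose axes are the flange's). Camera axes: x right, y down, z forward; pixel columns grow to the right and rows downward; lengths in m; the calibration is good to about 2 mm. A picture is of the moment at which its call begins: read the wrist's pose just before it.
- ctrl.hand_in(): hands the job in, once; it reports no verdict.
The state is a dict: "time_s": time; "qpos": joint angles; "joint_vel": joint speeds; "tau": joint torques, N m; "ee_pos": TCP position; "eef_rot": TCP orientation; "force": force on the tool from outside, world axes, zero at the start; "moment": the same for the moment, N m; "grip_width": finger opening in m.
Only numpy, scipy, OpenCV 4.12 (cv2) and the standard library are available. Lean on these libraries where they do the work, as an engineer would, in place of code of your own. Each camera call takes 0.05 s, during which the arm holds its last target. There are 200 camera calls.

## Working session

There is one attempt and no reset: what is moved stays moved. The work goes in short steps, Python scripts to look and compute and a shell command to move; the robot and the scene stay as the last step left them, time stands still between calls to the robot, and variables do not carry over. Pictures are saved under pics/ and viewed, about 8 in all and at most 12, crops included, and the job is handed in when it is done.

```bash
mkdir -p pics
cat > h.py <<'E'
import numpy as np, cv2
from station import ctrl
def save(c,n): cv2.imwrite(f'pics/{n}.png',c['pixels'][:,:,::-1])
def cloud(c):
    h,w=c['depth'].shape; K=np.array([[c['fx'],0,c['cx']],[0,c['fy'],c['cy']],[0,0,1.]])
    uv=np.stack(np.meshgrid(np.arange(w),np.arange(h)),-1).reshape(-1,1,2).astype(float)
    n=cv2.undistortPoints(uv,K,np.array(c['dist'],float)).reshape(h,w,2)
    d=c['depth']; P=np.dstack([n*d[...,None],d])
    return P
def world(c):
    return (cloud(c)-np.array(c['t']))@np.array(c['R'])
E
python3 - <<'E'
from h import *
o=ctrl.get_obs(); print({k:np.round(v,3) for k,v in o.items()})
for n in('top','side'):
    c=ctrl.camera(n); save(c,n+'1'); np.save(n+'1.npy',world(c)); cv2.imwrite(f'{n}1.png',c['pixels'][:,:,::-1])
    print(n,-np.array(c['R']).T@c['t'], (c['depth']>0).mean())
a=np.hstack([cv2.imread('pics/top1.png')]); cv2.imwrite('pics/top1.png',cv2.resize(a,(800,600)))
E
```

```text
{'time_s': np.float64(0.0), 'qpos': array([-1.398,  0.3  ,  1.522, -0.   ,  1.321, -0.067]), 'joint_vel': array([ 0.001,  0.   ,  0.   ,  0.003, -0.   , -0.   ]), 'tau': array([ 1.0000e-03, -5.3181e+01, -3.5274e+01,  7.1000e-02,  2.4000e-02,
       -0.0000e+00]), 'ee_pos': array([ 0.131, -0.534,  0.224]), 'eef_rot': array([-3.14, -0.  ,  0.24]), 'force': array([ 0.52 , -0.573, -0.341]), 'moment': array([ 0.076, -0.031, -0.018]), 'grip_width': np.float64(0.094)}
top [ 0.37439676 -0.01468587  1.42594995] 0.9959716796875
side [0.14901703 0.67270818 1.02732479] 0.9960378011067709
```

View pics/top1.png

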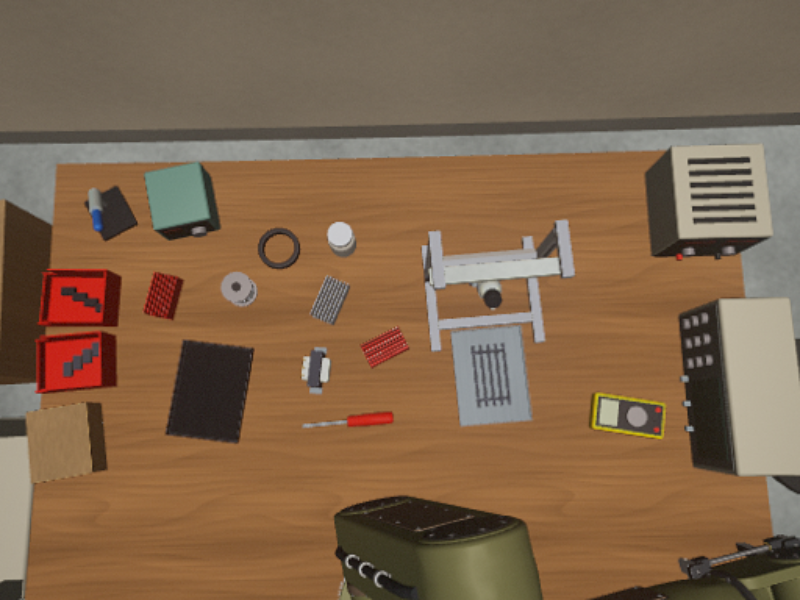

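View pics/side1.png

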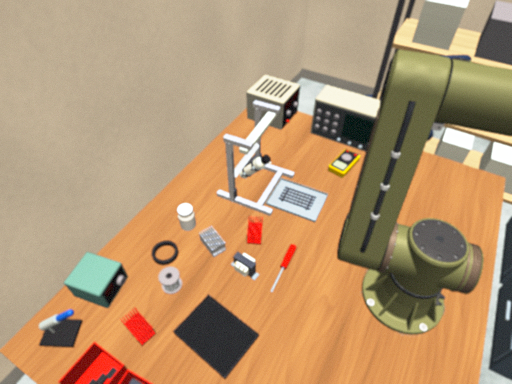

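Top view (800x600): the silver heat sink is at (330,299), the rest at (491,375), the cap at (491,297) and the black parts tray at (210,391). The red look-alikes are at (384,347) and (163,295). The side view agrees. Next I'll measure these from the depth data.

Run:
```python
from h import *
W=np.load('top1.npy'); I=cv2.imread('top1.png'); hsv=cv2.cvtColor(I,cv2.COLOR_BGR2HSV)
s=512/800
def rect(name,u0,v0,u1,v1,z0,z1,m=None):
    u0,v0,u1,v1=[int(a*s) for a in(u0,v0,u1,v1)]
    P=W[v0:v1,u0:u1]; k=(P[...,2]>z0)&(P[...,2]<z1)
    if m is not None:k&=m[v0:v1,u0:u1]
    n,l,st,ce=cv2.connectedComponentsWithStats(k.astype(np.uint8)); j=1+st[1:,4].argmax(); k=l==j
    Q=P[k]; r=cv2.minAreaRect((Q[:,:2]*1000).astype(np.float32))
    print(name,k.sum(),'ctr/size/ang',np.round(r[0],1),np.round(r[1],1),round(r[2],1),'z',np.round(np.percentile(Q[:,2]*1000,[2,50,98]),1))
sat=hsv[...,1]; val=hsv[...,2]
rect('heatsink',300,265,365,335,.02,.07)
rect('heatsink-gray',300,265,365,335,-.01,.07,sat<70)
rect('steeltray',440,330,545,435,-.01,.03,sat<80)
rect('rest',462,338,522,412,.011,.03)
rect('parts tray',150,330,265,450,-.01,.03,val<70)
rect('light bar',425,250,575,290,.262,.31)
rect('cap',478,282,506,312,.13,.19,val<80)
rect('frame top',415,210,585,300,.29,.35)
rect('transformer',290,340,340,400,.03,.08)
rect('jar',320,215,362,265,.06,.11); rect('redhs',355,320,415,375,.02,.06)
print('bench z',np.median(W[int(460*s),int(300*s):int(330*s),2]))
```

```text
heatsink 382 ctr/size/ang [621.3 139.3] [51.3 89.7] 65.8 z [21.  39.4 48.9]
heatsink-gray 439 ctr/size/ang [621.  139.4] [51.3 90.1] 65.8 z [ 8.6 37.1 48.8]
steeltray 2768 ctr/size/ang [ 456.7 -199.2] [203.8 154.1] 3.9 z [-3.5  3.5 18.7]
rest 382 ctr/size/ang [ 457.1 -197.1] [129.3  70.6] 4.0 z [11.2 15.6 20.9]
parts tray 2753 ctr/size/ang [435.5 393. ] [152.5 196.7] 81.7 z [-2.1  4.1 13.9]
light bar 1142 ctr/size/ang [ 619.3 -185.3] [247.8  73.9] 86.8 z [277.1 289.8 309.6]
cap 104 ctr/size/ang [ 593.3 -186.9] [33.7 30.7] 9.0 z [155. 166. 176.]
frame top 393 ctr/size/ang [ 652.4 -286.2] [100.1  41.6] 2.8 z [290.7 308.1 313.3]
transformer 339 ctr/size/ang [474.3 167.3] [55.5 73.4] 84.5 z [35.2 57.  67. ]
jar 250 ctr/size/ang [745.6 111.5] [51.5 52.6] 50.4 z [61.7 90.  96.7]
redhs 304 ctr/size/ang [518.4  23.9] [50.3 88.9] 25.8 z [20.8 41.  50. ]
bench z 2.5290344880334323e-05
```

```bash
python3 -m creep '{"translation":[[20,30,10],[40,60,20],[60,90,30],[80,120,40],[100,150,50]],"yaw":[-0.11,-0.22,-0.33,-0.44,-0.55],"gripper":[0,0,0,0,0]}' 20
python3 -m creep '{"translation":[[22,30,10],[44,60,20],[66,90,30],[88,120,40],[110,150,50]],"yaw":[-0.1,-0.11,-0.11,-0.11,-0.11],"gripper":[0,0,0,0,0]}'
python3 -m creep '{"translation":[[22,30,0],[44,60,0],[66,90,0],[88,120,0],[110,150,0]],"yaw":[0,0,0,0,0],"gripper":[0,0,0,0,0]}'
```

```text
time_s: 0.52
ee_pos: [0.2311, -0.3824, 0.2741]
eef_rot: [-3.14, 0.0, -0.316]
force: [0.7, -0.5, -0.4]
grip_width: 0.0942
time_s: 0.93
ee_pos: [0.3416, -0.2307, 0.3246]
eef_rot: [-3.14, 0.0, -0.426]
force: [0.5, -1.1, 0.5]
grip_width: 0.0941
time_s: 1.35
ee_pos: [0.4522, -0.0788, 0.3245]
eef_rot: [-3.14, 0.0, -0.426]
force: [0.7, -0.9, 0.1]
grip_width: 0.0937
```

```bash
python3 -m creep '{"translation":[[25,32,0],[50,64,0],[75,96,0],[100,128,0],[125,160,0]],"yaw":[0,0,0,0,0],"gripper":[0,0,0,0,0]}'
python3 -m creep '{"translation":[[22,29,-20],[44,58,-50],[44,58,-90],[44,58,-130],[44,58,-130]],"yaw":[0,0,0,0,0],"gripper":[0,0,0,0,0]}'
python3 - <<'E'
from h import *
from scipy.spatial.transform import Rotation as Ro
o=ctrl.get_obs(); c=ctrl.camera('wrist'); save(c,'w1')
T=np.array(c['tool_from_camera']); P=cloud(c)@T[:3,:3].T+T[:3,3]
W=P@Ro.from_euler('xyz',o['eef_rot']).as_matrix().T+o['ee_pos']
hsv=cv2.cvtColor(c['pixels'],cv2.COLOR_RGB2HSV)
d=np.hypot(W[...,0]-.621,W[...,1]-.139)
k=(W[...,2]>.015)&(W[...,2]<.06)&(d<.075)&(c['depth']>0)
n,l,st,ce=cv2.connectedComponentsWithStats(k.astype(np.uint8));k=l==1+st[1:,4].argmax()
print(o['ee_pos'],cv2.minAreaRect((W[k][:,:2]*1000).astype(np.float32)),np.percentile(W[k][:,2],[2,50,98]),T.round(3))
E
```

```text
time_s: 1.77
ee_pos: [0.578, 0.0832, 0.3241]
eef_rot: [-3.14, 0.001, -0.426]
force: [0.6, -1.3, -0.0]
grip_width: 0.0942
time_s: 2.18
ee_pos: [0.6191, 0.1413, 0.1852]
eef_rot: [3.135, 0.012, -0.425]
force: [-0.6, 0.2, -1.5]
grip_width: 0.0939
[0.61912926 0.14133706 0.18516562] ((613.433837890625, 115.80705261230469), (2.8500664234161377, 90.25846099853516), 66.27622985839844) [0.01603608 0.04479341 0.04703609] [[-0.    -0.969 -0.249  0.073]
 [ 1.    -0.     0.    -0.001]
 [-0.    -0.249  0.969 -0.161]
 [ 0.     0.     0.     1.   ]]
```

View pics/w1.png

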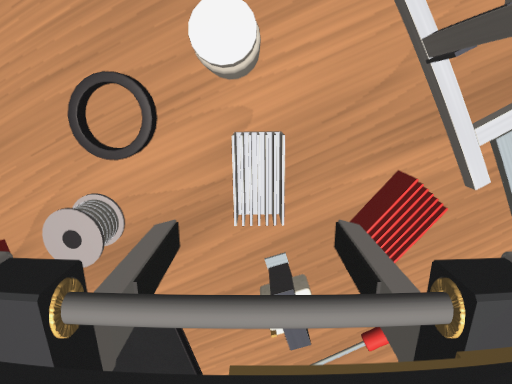

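The wrist view shows the heat sink at (258,180), lying straight along the tool and centred between the fingers. The mask caught only one fin, so I'll refit it with all the fins.

```bash
cat >> h.py <<'E'
from scipy.spatial.transform import Rotation as Ro
def wristworld():
    o=ctrl.get_obs(); c=ctrl.camera('wrist')
    T=np.array(c['tool_from_camera']); P=cloud(c)@T[:3,:3].T+T[:3,3]
    return o,c,P@Ro.from_euler('xyz',o['eef_rot']).as_matrix().T+o['ee_pos']
def sink(W,c,x,y,z0,z1,r=.068):
    d=np.hypot(W[...,0]-x,W[...,1]-y); k=(W[...,2]>z0)&(W[...,2]<z1)&(d<r)&(c['depth']>0)
    n,l,st,ce=cv2.connectedComponentsWithStats(cv2.morphologyEx(k.astype(np.uint8),cv2.MORPH_CLOSE,np.ones((15,15))))
    k&=l==1+st[1:,4].argmax()
    return cv2.minAreaRect((W[k][:,:2]*1000).astype(np.float32)),np.percentile(W[k][:,2],[2,50,98]).round(4)
E
python3 - <<'E'
from h import *
o,c,W=wristworld(); print(o['ee_pos'],o['eef_rot'],sink(W,c,.621,.139,.035,.06))
E
```

```text
[0.6203698  0.1411126  0.18999838] [ 3.13804881  0.00760098 -0.42553272] (((623.0689697265625, 137.52870178222656), (50.106781005859375, 90.07539367675781), 66.17768859863281), array([0.0359, 0.0457, 0.0472]))
```

```bash
python3 -m creep '{"translation":[[3,-4,-30],[3,-4,-60],[3,-4,-90],[3,-4,-115],[3,-4,-115]],"yaw":[0.01,0.01,0.01,0.01,0.01],"gripper":[0,0,0,0,0]}'
python3 -m creep '{"translation":[[0,0,0],[0,0,0]],"yaw":[0,0],"gripper":[0,0]}'
```

```text
time_s: 2.7
ee_pos: [0.6242, 0.1365, 0.0777]
eef_rot: [3.14, 0.005, -0.417]
force: [-0.0, -0.6, -0.9]
grip_width: 0.0941
time_s: 2.87
ee_pos: [0.6257, 0.1364, 0.0812]
eef_rot: [-3.141, 0.001, -0.417]
force: [0.1, 0.6, 0.3]
grip_width: 0.0944
```

```bash
python3 -m creep '{"translation":[[-1,1,-20],[-2,1,-40],[-2,1,-54],[-2,1,-54],[-2,1,-54]],"yaw":[0,0,0,0,0],"gripper":[0,0,0,0,0]}'
python3 -m creep '{"translation":[[0,0,0],[0,0,0],[0,0,0],[0,0,0],[0,0,0]],"yaw":[0,0,0,0,0],"gripper":[255,255,255,255,255]}' 25
python3 -m creep '{"translation":[[0,0,0],[0,0,0],[0,0,0],[0,0,0],[0,0,0]],"yaw":[0,0,0,0,0],"gripper":[255,255,255,255,255]}'
```

```text
time_s: 3.28
ee_pos: [0.6243, 0.1374, 0.0284]
eef_rot: [-3.141, 0.001, -0.417]
force: [0.1, 0.2, 0.5]
grip_width: 0.0938
time_s: 3.7
ee_pos: [0.6244, 0.1375, 0.0288]
eef_rot: [-3.14, 0.0, -0.417]
force: [-0.1, 0.0, 0.0]
grip_width: 0.0641
time_s: 4.12
ee_pos: [0.6244, 0.1374, 0.0289]
eef_rot: [-3.14, 0.0, -0.417]
force: [-0.2, -2.0, 2.7]
grip_width: 0.0501
```

```bash
python3 -m creep '{"translation":[[0,0,15],[0,0,45],[0,0,80],[-10,-15,115],[-30,-35,140]],"yaw":[0,0,0,0.03,0.06],"gripper":[255,255,255,255,255]}'
python3 -m creep '{"translation":[[-20,-25,0],[-40,-50,0],[-60,-80,0],[-80,-110,0],[-100,-140,0]],"yaw":[0.08,0.16,0.24,0.32,0.4],"gripper":[255,255,255,255,255]}'
python3 -m creep '{"translation":[[-10,-30,0],[-20,-60,0],[-30,-90,0],[-37,-120,0],[-37,-150,0]],"yaw":[0.03,0.03,0.03,0.03,0.03],"gripper":[255,255,255,255,255]}'
python3 -m creep '{"translation":[[0,-10,0],[0,-10,0],[0,-10,0]],"yaw":[0,0,0],"gripper":[255,255,255]}'
```

```text
time_s: 4.53
ee_pos: [0.5952, 0.103, 0.1713]
eef_rot: [-3.139, -0.002, -0.354]
force: [0.2, -0.3, -1.7]
grip_width: 0.0502
time_s: 4.95
ee_pos: [0.4938, -0.038, 0.171]
eef_rot: [-3.139, -0.002, 0.05]
force: [0.3, -1.2, -2.8]
grip_width: 0.0498
time_s: 5.37
ee_pos: [0.4555, -0.1892, 0.1709]
eef_rot: [-3.139, -0.001, 0.08]
force: [0.9, 0.3, -3.0]
grip_width: 0.0499
time_s: 5.62
ee_pos: [0.4553, -0.199, 0.1706]
eef_rot: [-3.138, -0.001, 0.079]
force: [-0.3, 0.1, -2.5]
grip_width: 0.0495
```

```bash
python3 -m creep '{"translation":[[1,1,-30],[2,1,-60],[2,1,-90],[2,1,-105],[2,1,-108]],"yaw":[-0.009,-0.009,-0.009,-0.009,-0.009],"gripper":[255,255,255,255,255]}'
python3 -m creep '{"translation":[[0,0,-4],[0,0,-8],[0,0,-12],[0,0,-15],[0,0,-15]],"yaw":[0,0,0,0,0],"gripper":[255,255,255,255,255]}'
python3 -m creep '{"translation":[[0,0,0],[0,0,0]],"yaw":[0,0],"gripper":[255,255]}'
```

```text
time_s: 6.03
ee_pos: [0.4562, -0.1959, 0.0597]
eef_rot: [-3.135, 0.004, 0.071]
force: [-0.9, -0.3, -2.1]
grip_width: 0.0495
time_s: 6.45
ee_pos: [0.4565, -0.1959, 0.0451]
eef_rot: [-3.136, 0.003, 0.071]
force: [-0.6, -0.1, -2.5]
grip_width: 0.05
time_s: 6.62
ee_pos: [0.4567, -0.196, 0.0455]
eef_rot: [-3.136, 0.002, 0.071]
force: [0.6, 0.1, -2.8]
grip_width: 0.0497
```

```bash
python3 -m creep '{"translation":[[0,0,-1],[0,0,-2],[0,0,-2],[0,0,-2]],"yaw":[0,0,0,0],"gripper":[255,255,255,255]}'
python3 -m creep '{"translation":[[0,0,0],[0,0,0],[0,0,0],[0,0,0],[0,0,0]],"yaw":[0,0,0,0,0],"gripper":[180,120,60,0,0]}'
python3 -m creep '{"translation":[[0,0,0],[0,0,0],[0,0,0]],"yaw":[0,0,0],"gripper":[0,0,0]}'
python3 -m creep '{"translation":[[0,0,20],[-10,0,50],[-20,0,90],[-40,0,120],[-50,0,150]],"yaw":[0,0,0,0,0],"gripper":[0,0,0,0,0]}'
python3 - <<'E'
from h import *
c=ctrl.camera('side'); W=world(c); save(c,'s2'); print(ctrl.get_obs()['eef_rot'],ctrl.get_obs()['qpos'])
o,c,W=wristworld(); print(sink(W,c,.457,-.197,.045,.075)); save(c,'w2')
E
```

```text
time_s: 6.95
ee_pos: [0.457, -0.1961, 0.0448]
eef_rot: [-3.136, 0.001, 0.071]
force: [-7.3, 5.3, 17.1]
grip_width: 0.05
time_s: 7.37
ee_pos: [0.457, -0.1962, 0.0448]
eef_rot: [-3.136, 0.001, 0.071]
force: [0.4, 0.5, -0.5]
grip_width: 0.0664
time_s: 7.62
ee_pos: [0.457, -0.1962, 0.0448]
eef_rot: [-3.136, 0.001, 0.071]
force: [0.3, 0.3, 0.2]
grip_width: 0.0865
time_s: 8.03
ee_pos: [0.4057, -0.196, 0.1963]
eef_rot: [-3.137, 0.001, 0.071]
force: [0.8, 0.2, 0.4]
grip_width: 0.0941
[-3.14082704 -0.0047699   0.07093889] [-0.5339746   0.09941463  1.81637221  0.0035561   1.22231975  0.96467255]
(((455.9140625, -196.3050994873047), (89.0495376586914, 50.110652923583984), 3.8768129348754883), array([0.0466, 0.0617, 0.0631]))
```

View pics/w2.png

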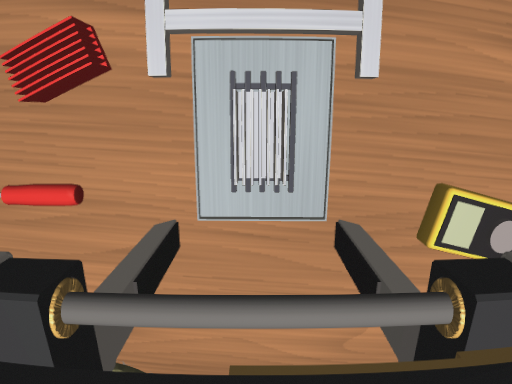

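The heat sink sits on the rest at (260,135), centred within 2 mm and 0.1°, so step 1 looks fine. The moves can't command tilt. Before the press I'll test in free space, well above the stand, whether the tool tilts at the edge of its reach.

```bash
python3 -m creep '{"translation":[[0,0,40],[0,0,80],[0,0,120],[0,0,160],[0,0,200]],"yaw":[0,0,0,0,0],"gripper":[255,255,255,255,255]}' 10
python3 -m creep '{"translation":[[0,0,40],[0,0,80],[0,0,120],[0,0,150],[0,0,150]],"yaw":[0,0,0,0,0],"gripper":[255,255,255,255,255]}'
python3 -m creep '{"translation":[[40,0,0],[80,0,0],[120,0,0],[160,0,0],[200,0,0]],"yaw":[0,0,0,0,0],"gripper":[255,255,255,255,255]}'
python3 -m creep '{"translation":[[40,0,0],[80,0,0],[120,0,0],[160,0,0],[200,0,0]],"yaw":[0,0,0,0,0],"gripper":[255,255,255,255,255]}'
python3 -c "
from h import *
print(ctrl.get_obs()['qpos'].round(3))"
```

```text
time_s: 8.55
ee_pos: [0.4075, -0.1969, 0.4005]
eef_rot: [-3.141, -0.005, 0.071]
force: [1.2, 0.7, -0.2]
grip_width: 0.0645
time_s: 8.97
ee_pos: [0.4078, -0.1969, 0.5551]
eef_rot: [3.139, -0.01, 0.071]
force: [0.5, 0.5, 0.7]
grip_width: 0.0305
time_s: 9.38
ee_pos: [0.5883, -0.1975, 0.5537]
eef_rot: [3.14, -0.007, 0.072]
force: [0.4, 1.0, -0.5]
grip_width: 0.0008
time_s: 9.8
ee_pos: [0.6662, -0.1784, 0.4989]
eef_rot: [3.132, -0.031, 0.072]
force: [-0.2, 0.1, 1.2]
grip_width: 0.0007
[-0.316  0.742  0.235  0.003  2.132  1.185]
```

At the reach limit the tool tilts slightly outward, which is the direction I need. I'll line the tool up radially and keep pushing to see whether the tilt builds up.

```bash
python3 -m creep '{"translation":[[0,0,0],[0,0,0],[0,0,0],[0,0,0]],"yaw":[-0.1,-0.2,-0.3,-0.37],"gripper":[255,255,255,255]}' 10
for i in 1 2; do
python3 -m creep '{"translation":[[35,-10,20],[70,-20,40],[105,-30,60],[140,-40,80],[175,-50,100]],"yaw":[0,0,0,0,0],"gripper":[255,255,255,255,255]}'
done
python3 -c "
from h import *
print(ctrl.get_obs()['qpos'].round(3))"
```

```text
time_s: 10.13
ee_pos: [0.6654, -0.1782, 0.5007]
eef_rot: [3.132, -0.035, -0.304]
force: [-0.2, -0.7, 0.6]
grip_width: 0.0006
time_s: 10.55
ee_pos: [0.6796, -0.1842, 0.4893]
eef_rot: [3.133, -0.061, -0.303]
force: [-1.0, -0.7, 1.3]
grip_width: 0.0007
time_s: 10.97
ee_pos: [0.6929, -0.1896, 0.4787]
eef_rot: [3.133, -0.085, -0.303]
force: [0.6, -0.9, -0.2]
grip_width: 0.0004
[-0.316  0.772  0.235 -0.008  2.049  1.555]
```

```bash
python3 -m creep '{"translation":[[100,-30,700],[100,-30,700]],"yaw":[0,0],"gripper":[255,255]}' 10
python3 -m creep '{"translation":[[10,-3,40],[20,-6,80],[30,-9,120],[40,-12,160],[50,-15,200]],"yaw":[0,0,0,0,0],"gripper":[255,255,255,255,255]}'
python3 -c "
from h import *
print(ctrl.get_obs()['qpos'].round(3))"
```

```text
time_s: 11.13
ee_pos: [0.6628, -0.1819, 0.5235]
eef_rot: [3.134, -0.1, -0.303]
force: [-0.9, -0.5, 0.6]
grip_width: 0.0002
time_s: 11.55
ee_pos: [0.6199, -0.1712, 0.5784]
eef_rot: [3.135, -0.12, -0.303]
force: [0.0, 0.2, -0.0]
grip_width: 0.0002
[-0.325  0.621  0.236 -0.005  2.164  1.546]
```

```bash
for i in 1 2 3 4 5 6; do
python3 -m creep '{"translation":[[70,-20,66],[70,-20,66],[140,-40,132],[200,-60,200]],"yaw":[0,0,0,0],"gripper":[255,255,255,255]}' | sed -n 1,3p
done
python3 -c "
from h import *
print(ctrl.get_obs()['qpos'].round(3))"
```

```text
time_s: 11.88
ee_pos: [0.6263, -0.1745, 0.5773]
eef_rot: [3.135, -0.141, -0.303]
time_s: 12.22
ee_pos: [0.632, -0.1774, 0.5777]
eef_rot: [3.136, -0.165, -0.302]
time_s: 12.55
ee_pos: [0.6379, -0.1802, 0.5783]
eef_rot: [3.137, -0.189, -0.302]
time_s: 12.88
ee_pos: [0.6438, -0.1828, 0.5792]
eef_rot: [3.137, -0.213, -0.302]
time_s: 13.22
ee_pos: [0.6498, -0.1853, 0.5801]
eef_rot: [3.138, -0.238, -0.302]
time_s: 13.55
ee_pos: [0.6559, -0.1878, 0.5812]
eef_rot: [3.138, -0.263, -0.302]
[-0.334  0.628  0.236  0.006  2.015  1.541]
```

```bash
for i in 1 2 3 4 5 6 7 8 9 10 11 12 13 14; do
python3 -m creep '{"translation":[[70,-20,66],[70,-20,66],[140,-40,132],[200,-60,200]],"yaw":[0,0,0,0],"gripper":[255,255,255,255]}' | sed -n 1,3p
done | tail -3
python3 -c "
from h import *
print(ctrl.get_obs()['qpos'].round(3))"
```

```text
time_s: 18.22
ee_pos: [0.7452, -0.2177, 0.6143]
eef_rot: [-3.138, -0.644, -0.301]
[-0.34   0.642  0.236  0.027  1.621  1.541]
```

The tilt built up to 37° in free space. Next I'll turn it into the stand's line and bring it in front of the cap.

```bash
python3 -m creep '{"translation":[[-35,5,0],[-70,10,0],[-105,15,0],[-140,20,0],[-175,25,0]],"yaw":[0.08,0.16,0.24,0.32,0.37],"gripper":[255,255,255,255,255]}'
python3 -m creep '{"translation":[[-20,2,-10],[-20,2,-50],[-20,2,-90],[-20,2,-130],[-20,2,-170]],"yaw":[0,0,0,0,0],"gripper":[255,255,255,255,255]}'
python3 -m creep '{"translation":[[0,0,-30],[0,0,-60],[0,0,-90],[0,0,-110],[0,0,-120]],"yaw":[0,0,0,0,0],"gripper":[255,255,255,255,255]}'
python3 -m creep '{"translation":[[0,0,0],[0,0,0]],"yaw":[0,0],"gripper":[255,255]}'
```

```text
time_s: 18.63
ee_pos: [0.5784, -0.1937, 0.6136]
eef_rot: [-3.138, -0.644, 0.074]
force: [0.8, -0.7, 1.0]
grip_width: 0.0003
time_s: 19.05
ee_pos: [0.5576, -0.1915, 0.4421]
eef_rot: [-3.139, -0.645, 0.074]
force: [1.6, -0.6, -0.6]
grip_width: 0.0006
time_s: 19.47
ee_pos: [0.5569, -0.1912, 0.3192]
eef_rot: [-3.137, -0.642, 0.073]
force: [0.9, -0.3, 0.7]
grip_width: 0.0003
time_s: 19.63
ee_pos: [0.557, -0.1912, 0.3197]
eef_rot: [-3.137, -0.642, 0.073]
force: [0.8, 0.9, 0.5]
grip_width: 0.0003
```

```bash
python3 -m creep '{"translation":[[-5,0,-30],[-5,0,-60],[-5,0,-90],[-5,0,-105],[-5,0,-105]],"yaw":[0,0,0,0,0],"gripper":[255,255,255,255,255]}'
python3 -m creep '{"translation":[[0,0,0],[0,0,0]],"yaw":[0,0],"gripper":[255,255]}'
python3 - <<'E'
from h import *
o,c,W=wristworld(); save(c,'w3'); print(o['ee_pos'],o['eef_rot'])
W0=np.array([457,-197.,0]); a=.069; R=np.array([[np.cos(a),np.sin(a),0],[-np.sin(a),np.cos(a),0],[0,0,1]])
S=(W*1000-W0)@R.T; v=c['pixels'].max(2)
k=(c['depth']>0)&(S[...,0]>105)&(S[...,0]<150)&(abs(S[...,1])<25)&(S[...,2]>140)&(S[...,2]<195)
# cap top plane: normal (-.643,0,.766)
h=(S-np.array([130,0,166]))@np.array([-.643,0,.766])
t=k&(abs(h)<4); print(k.sum(),t.sum())
Q=S[t]; print('top pts mean',Q.mean(0),'range',Q.min(0),Q.max(0), 'h',np.percentile(h[t],[5,50,95]))
E
```

```text
time_s: 20.05
ee_pos: [0.5517, -0.1909, 0.2129]
eef_rot: [-3.134, -0.639, 0.072]
force: [-0.1, -0.0, 0.8]
grip_width: 0.0004
time_s: 20.22
ee_pos: [0.5524, -0.1913, 0.2151]
eef_rot: [-3.136, -0.642, 0.073]
force: [0.6, 0.2, 0.5]
grip_width: 0.0005
[ 0.55241871 -0.1913103   0.21505464] [-3.13596985 -0.64174653  0.07265678]
1268 1107
top pts mean [135.45750688  -3.08147806 169.35959818] range [126.30479654 -19.33701478 159.52787571] [145.91920615  13.18064762 176.20484919] h [-2.96912359 -0.71700083  0.86192271]
```

View pics/w3.png

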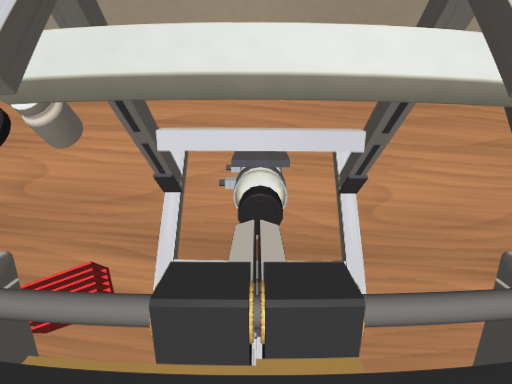

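The fingertips at (258,225) point straight at the cap at (261,205), under and in front of the light bar. The measured cap plane agrees with the given pose within 1 mm, so I'll move in step by step.

```bash
python3 -m creep '{"translation":[[8,-1,-10],[15,-1,-20],[21,-1,-29],[21,-1,-29]],"yaw":[0,0,0,0],"gripper":[255,255,255,255]}'
python3 -m creep '{"translation":[[2,0,-2],[4,0,-4],[4,0,-5],[4,0,-5],[4,0,-5]],"yaw":[0,0,0,0,0],"gripper":[255,255,255,255,255]}'
```

```text
time_s: 20.6
ee_pos: [0.5739, -0.1921, 0.1854]
eef_rot: [-3.136, -0.641, 0.073]
force: [-1.1, -0.2, -0.5]
grip_width: 0.0006
time_s: 21.02
ee_pos: [0.5781, -0.1922, 0.1813]
eef_rot: [-3.136, -0.643, 0.073]
force: [-0.8, 1.6, 4.9]
grip_width: 0.0004
```

```bash
python3 -m creep '{"translation":[[2,0,-2],[4,0,-4],[5,0,-6],[5,0,-6],[5,0,-6]],"yaw":[0,0,0,0,0],"gripper":[255,255,255,255,255]}'
python3 -m creep '{"translation":[[1,0,-1],[1,0,-1],[1,0,-1]],"yaw":[0,0,0],"gripper":[255,255,255]}'
```

```text
time_s: 21.43
ee_pos: [0.5823, -0.1922, 0.1774]
eef_rot: [-3.137, -0.644, 0.075]
force: [-39.7, 6.8, 31.8]
grip_width: 0.0004
time_s: 21.68
ee_pos: [0.5822, -0.1921, 0.1775]
eef_rot: [-3.137, -0.643, 0.076]
force: [-34.2, 3.7, 24.4]
grip_width: 0.0004
```

The axial force is about 40 N and the tool has stopped moving. That matches the hard stop: 1–2 mm at first contact plus 5.7 mm. I'll hold briefly, then back out along the can's axis.

```bash
python3 -m creep '{"translation":[[0,0,0],[0,0,0],[0,0,0]],"yaw":[0,0,0],"gripper":[255,255,255]}'
python3 -m creep '{"translation":[[-7,0,9],[-14,0,18],[-24,0,30],[-40,0,60],[-50,0,95]],"yaw":[0,0,0,0,0],"gripper":[255,255,255,255,255]}'
python3 -m creep '{"translation":[[-5,0,30],[-5,0,60],[-5,0,60],[-5,0,60]],"yaw":[0,0,0,0],"gripper":[255,255,255,255]}'
python3 - <<'E'
from h import *
print(ctrl.get_obs()['qpos'].round(3))
o,c,W=wristworld(); save(c,'w4'); print(sink(W,c,.457,-.197,.045,.075))
W0=np.array([457,-197.,0]); a=.069; R=np.array([[np.cos(a),np.sin(a),0],[-np.sin(a),np.cos(a),0],[0,0,1]])
for n in('wrist','top'):
    if n=='top': c=ctrl.camera('top'); W=world(c)
    S=(W*1000-W0)@R.T
    h=(S-np.array([130,0,166]))@np.array([-.643,0,.766])
    t=(c['depth']>0)&(abs(S[...,0]-130)<12)&(abs(S[...,1]+2)<12)&(abs(h)<12); print(n,t.sum(),np.percentile(h[t],[5,50,95]) if t.any() else '')
E
```

```text
time_s: 21.93
ee_pos: [0.5817, -0.1921, 0.1778]
eef_rot: [-3.137, -0.643, 0.076]
force: [-12.2, 1.6, 7.7]
grip_width: 0.0006
time_s: 22.35
ee_pos: [0.53, -0.1918, 0.2718]
eef_rot: [-3.134, -0.639, 0.074]
force: [0.1, 0.4, 0.1]
grip_width: 0.0003
time_s: 22.68
ee_pos: [0.5251, -0.192, 0.3332]
eef_rot: [-3.136, -0.641, 0.075]
force: [-0.6, -0.6, -0.8]
grip_width: 0.0006
[-0.585 -0.023  1.751  0.477  0.941  0.717]
(((461.4744567871094, -195.85037231445312), (35.198883056640625, 1.302144169807434), 4.499687671661377), array([0.0603, 0.0619, 0.0636]))
wrist 137 [-2.67614677 -0.61081375  0.99304568]
top 64 [-4.4996364  -1.22420715  2.8272057 ]
```

View pics/w4.png

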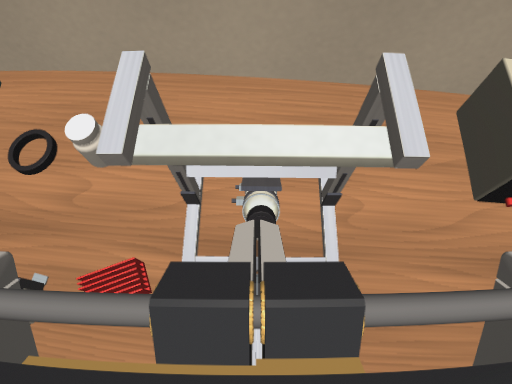

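The cap is back in its original plane (-0.6 mm against -0.7 mm before). The fingertips had gone about 7 mm below the up plane. A tilt about the jaw axis still allows a square grip across the sink's width, so I'll keep it for the pick-up.

```bash
python3 -m creep '{"translation":[[-20,-1,-25],[-40,-2,-50],[-60,-4,-80],[-68,-4,-110],[-68,-4,-140]],"yaw":[0,0,0,0,0],"gripper":[0,0,0,0,0]}' 25
python3 -m creep '{"translation":[[0,0,-10],[0,0,-10],[0,0,-10],[0,0,-10],[0,0,-10]],"yaw":[0,0,0,0,0],"gripper":[0,0,0,0,0]}'
python3 - <<'E'
from h import *
o,c,W=wristworld(); print(o['qpos'].round(3)); print(sink(W,c,.457,-.197,.045,.075))
E
```

```text
time_s: 23.2
ee_pos: [0.4548, -0.1953, 0.1881]
eef_rot: [-3.132, -0.636, 0.072]
force: [0.2, -0.6, 0.6]
grip_width: 0.0302
time_s: 23.62
ee_pos: [0.4553, -0.1956, 0.1791]
eef_rot: [-3.133, -0.637, 0.073]
force: [-0.1, 0.3, 0.3]
grip_width: 0.0637
[-0.697  0.012  2.096  0.724  0.687  0.308]
(((470.3853454589844, -195.20254516601562), (59.42959976196289, 50.40898132324219), 4.223557949066162), array([0.0474, 0.0616, 0.0631]))
```

```bash
python3 -m creep '{"translation":[[1,-1,0],[1,-1,-10],[1,-1,-30],[1,-1,-50],[1,-1,-70]],"yaw":[0,0,0,0,0],"gripper":[0,0,0,0,0]}'
python3 -m creep '{"translation":[[0,0,-20],[0,0,-40],[0,0,-60],[0,0,-63],[0,0,-63]],"yaw":[0,0,0,0,0],"gripper":[0,0,0,0,0]}'
python3 -m creep '{"translation":[[0,0,0],[0,0,0]],"yaw":[0,0],"gripper":[0,0]}'
python3 -c "
from h import *
print(ctrl.get_obs()['qpos'].round(3))"
```

```text
time_s: 24.08
ee_pos: [0.4565, -0.1968, 0.1089]
eef_rot: [-3.135, -0.638, 0.074]
force: [-0.1, 0.3, 1.1]
grip_width: 0.0937
time_s: 24.5
ee_pos: [0.4565, -0.1966, 0.0455]
eef_rot: [-3.134, -0.637, 0.073]
force: [-0.3, 0.4, 0.5]
grip_width: 0.094
time_s: 24.67
ee_pos: [0.457, -0.1971, 0.0468]
eef_rot: [-3.135, -0.638, 0.074]
force: [-0.0, 0.2, 0.5]
grip_width: 0.0943
[-0.697  0.303  2.174  1.2    0.467 -0.254]
```

```bash
python3 -m creep '{"translation":[[0,0,0],[0,0,0],[0,0,0],[0,0,0],[0,0,0]],"yaw":[0,0,0,0,0],"gripper":[255,255,255,255,255]}' 35
python3 -m creep '{"translation":[[0,0,0],[0,0,0],[0,0,0],[0,0,0],[0,0,0]],"yaw":[0,0,0,0,0],"gripper":[255,255,255,255,255]}'
python3 -m creep '{"translation":[[0,0,5],[0,0,20],[0,0,45],[0,0,70],[0,0,95]],"yaw":[0,0,0,0,0],"gripper":[255,255,255,255,255]}'
python3 -m creep '{"translation":[[5,5,25],[10,15,50],[10,35,70],[10,60,70],[10,85,70]],"yaw":[0,0,0.05,0.1,0.15],"gripper":[255,255,255,255,255]}'
python3 -c "
from h import *
print(ctrl.get_obs()['qpos'].round(3))"
```

```text
time_s: 25.08
ee_pos: [0.4571, -0.1971, 0.047]
eef_rot: [-3.135, -0.639, 0.074]
force: [0.3, -1.2, 0.1]
grip_width: 0.064
time_s: 25.5
ee_pos: [0.4571, -0.197, 0.047]
eef_rot: [-3.135, -0.639, 0.074]
force: [-0.9, 0.5, 1.9]
grip_width: 0.0496
time_s: 25.92
ee_pos: [0.4565, -0.1969, 0.1424]
eef_rot: [-3.134, -0.637, 0.073]
force: [0.9, -0.7, -1.4]
grip_width: 0.0501
time_s: 26.33
ee_pos: [0.4665, -0.1111, 0.2133]
eef_rot: [-3.136, -0.638, 0.226]
force: [1.2, 0.6, -3.1]
grip_width: 0.0499
[-0.531 -0.086  2.099  0.651  0.751  0.412]
```

```bash
python3 -m creep '{"translation":[[5,30,0],[10,60,0],[15,95,0],[20,130,0],[25,165,0]],"yaw":[0.07,0.14,0.21,0.28,0.35],"gripper":[255,255,255,255,255]}'
python3 -m creep '{"translation":[[0,35,0],[0,70,0],[0,105,0],[-5,140,0],[-10,175,0]],"yaw":[0.07,0.14,0.21,0.28,0.35],"gripper":[255,255,255,255,255]}'
python3 -m creep '{"translation":[[-10,35,0],[-20,70,0],[-30,105,0],[-40,140,0],[-46,164,0]],"yaw":[0.07,0.14,0.21,0.28,0.32],"gripper":[255,255,255,255,255]}'
python3 -m creep '{"translation":[[0,0,0],[0,0,0]],"yaw":[0,0],"gripper":[255,255]}'
python3 - <<'E'
from h import *
print(ctrl.get_obs()['qpos'].round(3))
c=ctrl.camera('top'); cv2.imwrite('pics/t3.png',cv2.resize(c['pixels'][:,:,::-1],(800,600)))
E
```

```text
time_s: 26.75
ee_pos: [0.4911, 0.0555, 0.213]
eef_rot: [-3.136, -0.637, 0.579]
force: [0.0, 0.3, -2.0]
grip_width: 0.0498
time_s: 27.17
ee_pos: [0.4803, 0.2322, 0.2124]
eef_rot: [-3.135, -0.636, 0.932]
force: [-0.5, 0.1, -2.3]
grip_width: 0.0496
time_s: 27.58
ee_pos: [0.433, 0.3984, 0.2118]
eef_rot: [-3.134, -0.635, 1.256]
force: [0.3, -0.2, -3.0]
grip_width: 0.0499
time_s: 27.75
ee_pos: [0.4321, 0.3992, 0.2108]
eef_rot: [-3.133, -0.634, 1.258]
force: [-0.2, -0.6, -3.3]
grip_width: 0.0494
[0.505 0.178 1.826 0.641 0.759 0.427]
```

View pics/t3.png

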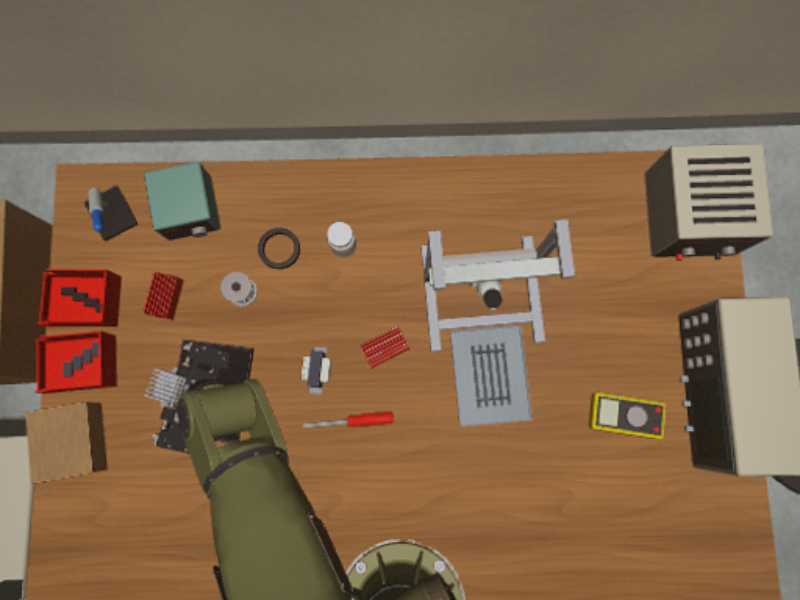

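The sink is held over the tray. It appears at (165,387), shifted outward by its height. The bystanders haven't moved, so I'll lower it.

```bash
python3 -m creep '{"translation":[[3,-6,-30],[3,-6,-60],[3,-6,-90],[3,-6,-115],[3,-6,-125]],"yaw":[0,0,0,0,0],"gripper":[255,255,255,255,255]}'
python3 -m creep '{"translation":[[0,0,-10],[0,0,-20],[0,0,-30],[0,0,-40],[0,0,-45]],"yaw":[0,0,0,0,0],"gripper":[255,255,255,255,255]}'
python3 -m creep '{"translation":[[0,0,0],[0,0,0]],"yaw":[0,0],"gripper":[255,255]}'
python3 -c "
from h import *
print(ctrl.get_obs()['qpos'].round(3))"
```

```text
time_s: 28.22
ee_pos: [0.4348, 0.3902, 0.0824]
eef_rot: [-3.129, -0.63, 1.252]
force: [-0.9, 0.4, -3.3]
grip_width: 0.0497
time_s: 28.63
ee_pos: [0.435, 0.3888, 0.0362]
eef_rot: [-3.129, -0.629, 1.249]
force: [-0.3, 0.3, -2.3]
grip_width: 0.0497
time_s: 28.8
ee_pos: [0.4353, 0.3881, 0.0363]
eef_rot: [-3.128, -0.629, 1.247]
force: [0.9, -0.0, -3.0]
grip_width: 0.0503
[ 0.483  0.47   1.938  1.061  0.497 -0.096]
```

```bash
python3 -m creep '{"translation":[[0,0,-1],[0,0,-2],[0,0,-2],[0,0,-2]],"yaw":[0,0,0,0],"gripper":[255,255,255,255]}'
python3 -m creep '{"translation":[[0,0,-1],[0,0,-1],[0,0,-1]],"yaw":[0,0,0],"gripper":[255,255,255]}'
```

```text
time_s: 29.13
ee_pos: [0.4354, 0.3881, 0.0346]
eef_rot: [-3.129, -0.629, 1.247]
force: [-0.5, -0.4, -2.5]
grip_width: 0.0501
time_s: 29.38
ee_pos: [0.4357, 0.3884, 0.0343]
eef_rot: [-3.129, -0.63, 1.248]
force: [-2.4, -3.0, 5.5]
grip_width: 0.0498
```

Contact with the floor. I'll release, lift straight out and check.

```bash
python3 -m creep '{"translation":[[0,0,0],[0,0,0],[0,0,0],[0,0,0],[0,0,0]],"yaw":[0,0,0,0,0],"gripper":[180,120,60,0,0]}'
python3 -m creep '{"translation":[[0,0,0],[0,0,0],[0,0,0]],"yaw":[0,0,0],"gripper":[0,0,0]}'
python3 -m creep '{"translation":[[0,0,20],[0,-10,50],[0,-30,85],[0,-60,120],[0,-90,155]],"yaw":[0,0,0,0,0],"gripper":[0,0,0,0,0]}'
python3 -m creep '{"translation":[[0,-35,20],[0,-70,40],[0,-105,60],[0,-140,80],[0,-175,80]],"yaw":[0,0,0,0,0],"gripper":[0,0,0,0,0]}'
python3 -m creep '{"translation":[[0,-30,0],[0,-60,0],[0,-60,0]],"yaw":[0,0,0],"gripper":[0,0,0]}'
python3 - <<'E'
from h import *
c=ctrl.camera('top'); cv2.imwrite('pics/t4.png',cv2.resize(c['pixels'][:,:,::-1],(800,600))); W=world(c)
print(sink(W,c,.4355,.39,.025,.065))
W0=np.array([457,-197.,0]); a=.069; R=np.array([[np.cos(a),np.sin(a),0],[-np.sin(a),np.cos(a),0],[0,0,1]])
S=(W*1000-W0)@R.T; h=(S-np.array([130,0,166]))@np.array([-.643,0,.766])
t=(abs(S[...,0]-130)<12)&(abs(S[...,1]+2)<12)&(abs(h)<12); print(t.sum(),np.percentile(h[t],[5,50,95]))
W1=np.load('top1.npy')*1000; S=(W1-W0)@R.T; h=(S-np.array([130,0,166]))@np.array([-.643,0,.766])
t=(abs(S[...,0]-130)<12)&(abs(S[...,1]+2)<12)&(abs(h)<12); print('start',np.percentile(h[t],[5,50,95]))
E
```

```text
time_s: 29.8
ee_pos: [0.4358, 0.3885, 0.0344]
eef_rot: [-3.13, -0.631, 1.248]
force: [-0.0, -0.8, -0.4]
grip_width: 0.0661
time_s: 30.05
ee_pos: [0.4358, 0.3885, 0.0344]
eef_rot: [-3.13, -0.631, 1.248]
force: [0.3, -0.0, 0.2]
grip_width: 0.0864
time_s: 30.47
ee_pos: [0.4352, 0.3032, 0.184]
eef_rot: [-3.13, -0.63, 1.249]
force: [2.7, 0.5, 1.4]
grip_width: 0.094
time_s: 30.88
ee_pos: [0.4356, 0.1266, 0.2678]
eef_rot: [-3.137, -0.631, 1.253]
force: [0.2, 0.4, 0.3]
grip_width: 0.0944
time_s: 31.13
ee_pos: [0.436, 0.0629, 0.268]
eef_rot: [-3.138, -0.631, 1.25]
force: [0.9, -0.3, -0.4]
grip_width: 0.0938
(((433.33978271484375, 386.3668212890625), (91.38578033447266, 53.52974319458008), 71.60302734375), array([0.0263, 0.047 , 0.0532]))
65 [-5.95916916 -1.38716489  2.83017462]
start [-6.77909438 -1.01288919  2.66565302]
```

View pics/t4.png

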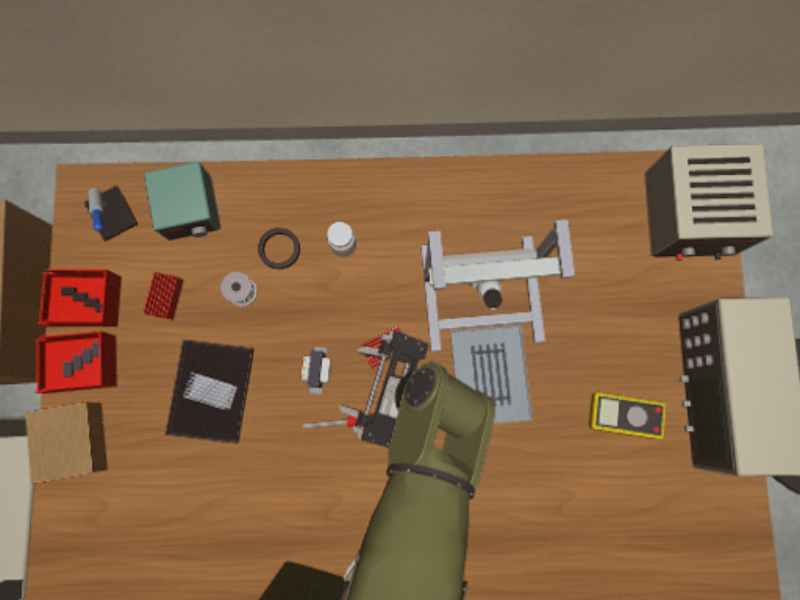

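The sink lies fins up in the middle of the tray at (210,391), with fin tops at about 48 mm. The cap is up, the gripper is clear and the bystanders haven't moved.

```bash
python3 -c "
from station import ctrl
print(ctrl.hand_in())"
```

```text
the job is handed in; nothing more can be done
None
```

The heat sink was set on the rest, the cap was pressed and sprang back, and the sink now lies fins up in the black parts tray. I handed the job in at about 31 s of the 72 s; the hand-in gives no verdict.

- **On the rest:** the sink stood within about 2 mm of the centre and 0.1° of the stand's line, and I let go of it there.
- **Pressing the cap:** the moves have no tilt command. I pushed the arm against its reach limit in free space, well above the stand, until the tool had tilted about 37°, then came in along the can's axis. I read the full press from force and fingertip position, since nothing measures the cap directly:
  - The fingertips went about 7 mm below the cap's up position.
  - The axial force reached about 40 N, well over the 8 N needed, and stayed above 8 N for about 0.5 s.
- **In the tray:** the sink was within about 7 mm of the tray's centre, with its fin tops about 47 mm above the bench, as expected. I lowered it until it touched the floor before letting go.
- **Last checks:** the cap's height matched the starting picture within 0.4 mm. No bystander had visibly moved, and the gripper was clear of everything.
- **Where measurements fell short:**
  - After the press, the wrist picture caught only part of one fin, so I could not re-measure the sink on the rest from it. A partial view just before re-gripping showed it still in line.
  - The overhead camera's cap readings are coarse, spread over about ±4 mm, so the match to 0.4 mm is of the middle values only.

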